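Load the bread slicer and click up its feed

TASK

Get the small square loaf ready for slicing: throw the slicer's pawl off the ratchet wheel and turn the bar knob back until the pusher leaves room for the loaf, then lay the loaf, right way up, lengthways in the channel. With the pawl dropped back on the wheel, click the knob forward until the pusher holds the loaf snug against the stop plate, its sprung pad pressed roughly half way in and never bottomed, and held there by the pawl alone. Do not disturb the jar, the syrup bottle or the round loaf.

Things in the scene. Friction and masses are not known exactly. Their poses are not given: they have to be found in the camera images.
- slicer: White bench bread slicer, 365 mm long (y), 275 deep (x), fixed on the counter. Origin: centre of its underside; z up. It stands sideways to the robot: its front (-x side) faces about world -y. The loaf channel runs along its front, along y. Behind it rises a console facing the same way, sloping at 32 deg: outward normal n = (-0.530, 0, 0.848), 'up the face' u = (0.848, 0, 0.530); from x -0.012, z 0.057 m up to x 0.12, z 0.136 m.
- channel (a point): Point on the centre line of the loaf channel's flat floor, midway along it (slicer frame: x -0.08, y 0.02, z 0.045 m). Axes as slicer; the channel runs along y. 67 mm wide at the floor; low flared walls, 85 mm apart at their tops, 23 mm above the floor. The stop plate closes its right end (-y), the pusher comes from its left (+y).
- stop_plate (a point): Point on the face of the upright steel stop plate (92 mm wide, 60 mm above the channel floor) that the loaf's end rests against: on the channel's centre line, 35 mm above its floor. Axes as slicer: y points along the channel towards the pusher. Behind it (from x 70 mm) a round blade is parked in its guard, 126 mm above the channel floor.
- pad_face (a point): Centre of the face of the pusher's flat white pad (56 mm wide, 52 tall) that meets the loaf, on the channel's centre line, 30 mm above its floor. Axes as slicer. Its y distance from stop_plate is the free length of the channel: 158 mm when wound fully back, under 110 mm at the start.
- pad (a joint): How far the sprung pad is pressed back into its carriage, m: 0 = fully out, 0.022 = bottomed. Spring: 3 N before it moves, then 0.5 N per mm (14 N at the end).
- feed (a joint): Angle of knob and ratchet wheel, rad: 0 = pusher fully back, 2.3 = fully forward. Grows clockwise seen facing the console; this drives the pusher to the stop plate, 38.2 mm per rad. 24 teeth: 0.262 rad, 10 mm each. Pawl on: turns forward only, clicking; let go under load it drops back to the last tooth (up to 10 mm). Pawl off: free both ways, about 0.1 N m of friction, and the pad's spring can drive it back.
- knob_grip (a point): Point on the knob axis, 42 mm out from the console face. The knob is a black bar 96 mm long, 22 mm wide, standing from 22 to 60 mm out from the face, above a toothed steel wheel 100 mm in diameter (its top 14 mm off the face). x axis: along the bar, turning with it; z axis: the knob axis, pointing out of the face (32 deg from vertical, towards the channel side).
- pawl (a joint): Pawl angle, rad: about 0.02 = tip down between two teeth, up to 0.13 = riding over a tooth, 1.6 = thrown fully off, against its stop. Grows anticlockwise seen facing the console. It is weighted: past about 1.0 it falls over to 1.6 by itself and stays, brought back below about 0.7 it drops on the wheel by itself. Moving it takes under 1 N.
- pawl_post (a point): Grip point of the pawl's black finger post, upper left of the knob seen facing the console: round, 15 mm in diameter, square to the console face, standing from 14 to 54 mm out from it; this point is 36 mm out. z axis: out of the face. It swings with the pawl on a circle of 55 mm radius about pawl_pivot, leftwards and down the face as the pawl is thrown off.
- pawl_pivot (a point): Point on the pawl's pivot axis, level with pawl_post, 36 mm out from the console face (the hub itself is 19 mm high): 82 mm left (slicer +y) of the knob axis and 18 mm further up the face.
- loaf_mid (a point): Centre of the small square tin loaf, firm and brown: 60 mm wide (x), 120 long (y), 70 high (z), 0.25 to 0.5 kg, lying on the counter on one side of the slicer. 35 mm above its underside. Either end may go to the stop plate.
- jar: Squat amber jar with a lid, 80 mm in diameter, 115 mm tall; bystander, on the other side of the slicer from the square loaf. Origin at the centre of its underside.
- syrup: Dark syrup bottle, 74 mm in diameter, 240 mm tall; bystander, standing farther off, at the left (+y). Origin at the centre of its underside.
- cob: Round domed loaf, 156 mm in diameter, 68 mm high; bystander, lying farther off, at the right (-y). Origin at the centre of its underside.
Things that resemble listed ones, but are neither listed nor needed, are in the scene too. What is shaped like the part that bears loaf_mid but black or turquoise is not meant.

How it is judged:
On the way, in this order (a step that is already met when the one before it is completed fails the run):
1. the pawl is thrown off the ratchet wheel while the pusher is still forward (value of joint pawl above 1.2 rad and value of joint feed above 1 rad), for 0.2 s.
2. the pusher is wound back until the loaf will go in (value of joint feed below 0.92 rad), for 0.2 s.
3. the loaf is lying in the channel between the stop plate and the pusher (x of loaf_mid in the frame of stop_plate between -0.012 and 0.012 m and y of loaf_mid in the frame of stop_plate between 0.05 and 0.11 m and z of loaf_mid in the frame of stop_plate between -0.005 and 0.005 m), for 0.2 s.
At the end, for the whole second after the job is handed in: The loaf lies upright on the channel floor (within 4 mm), lengthways (7 degrees), within 10 mm of the centre line, its end within 4 mm of the stop plate; the pad is pressed in 2 to 19.5 mm of its 22 mm; the pawl is down in the teeth (under 0.10 rad) and the knob at rest (x of loaf_mid in the frame of stop_plate between -0.01 and 0.01 m and y of loaf_mid in the frame of stop_plate between 0.054 and 0.064 m and z of loaf_mid in the frame of stop_plate between -0.004 and 0.004 m and angle between the y axis of loaf_mid and the y axis of stop_plate, either way round below 0.12 rad and angle between loaf_mid's own z axis and vertical below 0.08 rad and value of joint pad between 0.002 and 0.0195 m and value of joint pawl below 0.1 rad and velocity of joint feed between -0.05 and 0.05 rad/s); the robot touches nothing.
It fails at once if the sprung pad is bottomed: the loaf is crushed (value of joint pad above 0.0212 m).
It fails at once if the jar is disturbed (distance of jar from where it was at the start of the episode above 0.03 m or angle between jar's own z axis and vertical above 0.35 rad).
It fails at once if the syrup bottle is disturbed (distance of syrup from where it was at the start of the episode above 0.03 m or angle between syrup's own z axis and vertical above 0.35 rad).
It fails at once if the round loaf is disturbed (distance of cob from where it was at the start of the episode above 0.03 m or angle between cob's own z axis and vertical above 0.35 rad).
It also fails if it takes over 72 s, if anything falls off the work surface, if the arm or the gripper's body presses on something with over 40 N, if the wrist force passes 120 N, or if a joint passes its speed limit or range.

ROBOT

A 7-joint arm with a two-finger parallel gripper is mounted at the origin on the work surface. World frame = base frame: x ahead of the robot, y to its left, z up, the work surface at z = 0. Lengths are in m, angles in rad, forces in N, time in s.
With the tool pointing down it reaches from about 0.4 to 0.85 m from the base axis. Payload 10.4 kg.
Tool frame: the origin (TCP) lies at the very end of the fingers, on their centre line; the grasp point (between the pads) lies 19 mm behind it; x points along the fingers, y is the direction in which the jaws open and shut, and the axes are right-handed (so a half turn about x gives the same grasp; the last joint's range is limited). The gripper opens to 85 mm and grips with 20 to 120 N. Pads are 22 mm wide; open, the fingers measure 114 mm over their backs; the gripper's body (76 mm by 85 mm) begins 54 mm behind the grasp point. The pads swing forward as they close: fully open they stand 13 mm farther back than shut.
Start: joints at [1.294, 0.332, -0.065, 1.46, 0.022, 1.35, -0.088], TCP at [0.157, -0.605, 0.231] pointing down, gripper open.
Joint ranges: [-2.6, 2.6], [-0.5, 2.12], [-1.47, 1.34], [0.16, 2.42], [-1.27, 4.41], [0.06, 2.06], [-2.6, 2.6]. Speed limits (rad/s): [2.22, 2.22, 2.79, 2.79, 3.14, 3.14, 3.14].

INTERFACE

Orientations are given as a unit quaternion [x, y, z, w].
In Python, from workcell import monitor, camera, ticket, regions_of gives the robot as it stands.
- The arm moves only by the tool step_arm, never from a script. Its argument "increments" is a list of rows, each a list of 5 numbers: the finger opening in m, from 0 to 0.0854, then the shift along the world's x, y, z in m, then the turn about the world's z in rad. A call has 1 to 12 rows; each row shifts and turns the commanded pose from where the row before left it; what a row does not reach is not made up. A row lasts 1/12 s, in which the tool goes at most 41.7 mm and 7.16 degrees, less where a joint would pass 70% of its speed; a pose out of reach is approached as far as the arm can. A call with a gripper value outside its range is refused whole. The fingers move at their own pace and stop on an object; "force" is the grip in N (left out, the last holds). Time passes only in rows, so rows that do not move let the fingers close. It gives the time, the measured TCP pose, the force and the opening at its end, in the units of the state.
- monitor.get_obs(): the state, without advancing time (a new reading comes with each control period).
- camera(name): name is "scene" or "top" or "wrist"; returns a dict with "color" (384x512x3 uint8, red, green, blue), "range_z" (384x512 float32, m along the optical axis (not along the pixel's ray), 0 where there is no reading), "fx", "fy", "cx", "cy" (pixels), "k1" (the pictures are not rectified: a ray, as slopes to the right and down, at radius r is drawn at 1 + k1 r^2 times it, then the intrinsics apply), "cam_to_world" (4x4, takes a point from camera to world coordinates). Camera axes: x right, y up, looking along -z (the intrinsics and any distortion apply to the point x, -y, -z); pixel columns grow to the right and rows downward; lengths in m; the calibration is good to about 2 mm. A picture is of the moment at which its call begins.
- ticket.hand_in(): hands the job in, once; it reports no verdict.
Trained networks look in a picture, given as the dict that the camera call returned (one of the last four; its "shot" number tells which), for a name from the list of things; names that differ only in an ending like _2 or _b are one class to them, and where a whole thing is asked for, a point or a joint stands for the part that bears it (a point fixed in the world has none). Each returns a list of dicts, best first, with "p" (0 to 1); they miss things now and then, are a little off and sometimes report something else, mostly with a low value. They report only what shows in the picture. A call takes as long as a camera call. They do not tell look-alikes from the thing itself.
- regions_of(picture, query): "region" (384x512 bool, what is visible of it) and "centre" ([row, column] in pixels, amid what is visible of it).
The state is a dict: "clock": time; "joint_pos": joint angles; "joint_velocities": joint speeds; "tau": joint torques, N m; "position": TCP position; "ee_rot": TCP orientation; "ft_force": force on the tool from outside, world axes, zero at the start; "torque": the same for the moment, N m; "grip_width": opening from 0.0 (shut) to 1.0 (fully open).
Only numpy, scipy, OpenCV 4.12 (cv2) and the standard library are available. Lean on these libraries where they do the work, as an engineer would, in place of code of your own. Each camera call takes 0.05 s, during which the arm holds its last target. There are 200 camera calls.

## Working session

There is one attempt and no reset: what is moved stays moved. The work goes in short steps, Python scripts to look and compute and a tool call to move; the robot and the scene stay as the last step left them, time stands still between calls to the robot, and variables do not carry over. Pictures are saved under pics/ and viewed, about 8 in all and at most 12, crops included, and the job is handed in when it is done.

Besides the shell and the picture viewer there is one more tool, called after "Emit:" as name(argument=value, ...) on one line, values as JSON. step_arm: Moves the arm, as the interface text tells. Its arguments: {"type":"object","properties":{"increments":{"type":"array"},"force":{"type":"number"}},"required":["increments"]}

```bash
mkdir -p pics; cat > h.py <<'E'
import numpy as np, cv2
from workcell import monitor, camera, ticket, regions_of
def cloud(p):
    """world points HxWx3 (nan without reading)"""
    h,w=p["range_z"].shape
    v,u=np.mgrid[0:h,0:w].astype(np.float64)
    K=np.array([[p["fx"],0,p["cx"]],[0,p["fy"],p["cy"]],[0,0,1.]])
    s=cv2.undistortPoints(np.stack([u.ravel(),v.ravel()],1)[:,None],K,np.array([p["k1"],0,0,0.]))[:,0]
    d=p["range_z"].ravel().astype(float); d[d==0]=np.nan
    c=np.stack([s[:,0]*d,-s[:,1]*d,-d,np.ones_like(d)])
    return (p["cam_to_world"]@c)[:3].T.reshape(h,w,3)
def project(p,P):
    c=np.linalg.inv(p["cam_to_world"])@np.append(P,1)
    x,y=c[0]/-c[2],-c[1]/-c[2]; f=1+p["k1"]*(x*x+y*y)
    return p["fx"]*x*f+p["cx"],p["fy"]*y*f+p["cy"]
def save(p,n): cv2.imwrite(f"pics/{n}.png",p["color"][:,:,::-1])
E
python3 - <<'E'
from h import *
print(monitor.get_obs())
ims=[]
for n in("scene","top"):
    p=camera(n); ims.append(p["color"]); W=cloud(p)
    for q in("slicer","loaf_mid","knob_grip","pawl_post","pad_face","stop_plate","jar","syrup","cob"):
        for r in regions_of(p,q)[:3]:
            m=r["region"]; P=W[m]; P=P[~np.isnan(P[:,0])]
            print(n,q,round(r["p"],2),np.round(r["centre"]),m.sum(),np.round(np.median(P,0),3),np.round(np.percentile(P,2,axis=0),3),np.round(np.percentile(P,98,axis=0),3)) if len(P) else 0
cv2.imwrite("pics/a.png",np.vstack(ims)[:,:,::-1][:, :])
E
python3 -c "
import cv2;a=cv2.imread('pics/a.png');cv2.imwrite('pics/a2.png',cv2.hconcat([a[:384],a[384:]])[:, :]);
import os"
cd pics; python3 -c "
import cv2;a=cv2.imread('a2.png');cv2.imwrite('a3.png',cv2.resize(a,(800,300)))"
```

```text
{'clock': 0.0, 'joint_pos': array([ 1.29437395,  0.33287252, -0.06470408,  1.46098397,  0.02159641,
        1.34989598, -0.08849452]), 'joint_velocities': array([ 2.91097683e-04, -9.04517690e-05,  2.10817791e-03,  5.47517070e-04,
       -2.34067847e-05,  3.83519133e-04,  1.80494248e-03]), 'tau': array([ 1.12635303e-05, -6.25442219e+01,  4.93377121e-02, -3.91606236e+01,
        1.63053110e-02,  9.75394563e-03,  5.36119705e-05]), 'position': array([ 0.1568393 , -0.60459412,  0.23049518]), 'ee_rot': array([-0.70133022, -0.09001989,  0.70150654, -0.08899953]), 'ft_force': array([0.0066847 , 0.06569864, 0.23574495]), 'torque': array([ 0.02135232,  0.05282992, -0.00473714]), 'grip_width': 1.0011148325010097}
scene slicer 0.8 [230. 226.] 11141 [0.599 0.05  0.054] [ 0.479 -0.18   0.019] [0.739 0.168 0.159]
scene loaf_mid 0.75 [153. 274.] 785 [ 0.294 -0.179  0.065] [ 0.245 -0.261 -0.001] [ 0.329 -0.143  0.073]
scene loaf_mid 0.64 [123. 231.] 844 [ 0.336 -0.395  0.056] [ 0.28  -0.448  0.004] [ 0.385 -0.352  0.073]
scene loaf_mid 0.56 [149. 198.] 733 [ 0.485 -0.331  0.065] [ 0.449 -0.412  0.008
[... 1523 characters left out ...]
0.301  0.075]
top pawl_post 0.71 [183. 301.] 268 [ 0.504 -0.112  0.132] [ 0.484 -0.16   0.114] [ 0.524 -0.063  0.173]
top pad_face 0.5 [125. 276.] 10 [ 0.677 -0.048  0.101] [ 0.649 -0.051  0.097] [ 0.685 -0.046  0.103]
top stop_plate 0.96 [159. 269.] 11233 [ 0.581 -0.017  0.052] [ 0.457 -0.188  0.023] [0.73  0.16  0.161]
top jar 0.9 [200. 144.] 771 [0.462 0.331 0.113] [0.427 0.305 0.007] [0.499 0.371 0.12 ]
top syrup 0.79 [137. 125.] 1017 [0.629 0.384 0.155] [0.603 0.361 0.001] [0.673 0.465 0.242]
top syrup 0.56 [157. 268.] 11133 [ 0.581 -0.018  0.053] [ 0.457 -0.188  0.023] [0.728 0.16  0.162]
top cob 0.58 [130. 386.] 2067 [ 0.673 -0.367  0.054] [ 0.61  -0.442 -0.001] [ 0.746 -0.306  0.069]
```

View pics/a3.png

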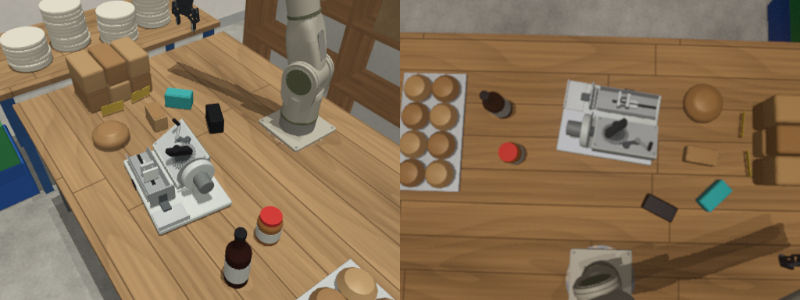

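```bash
python3 - <<'E'
import cv2
a=cv2.imread('pics/a.png')[384:]
cv2.imwrite('pics/b.png',cv2.resize(a[60:300,90:430],(800,565),interpolation=cv2.INTER_CUBIC))
E
```

```text
(no output)
```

View pics/b.png

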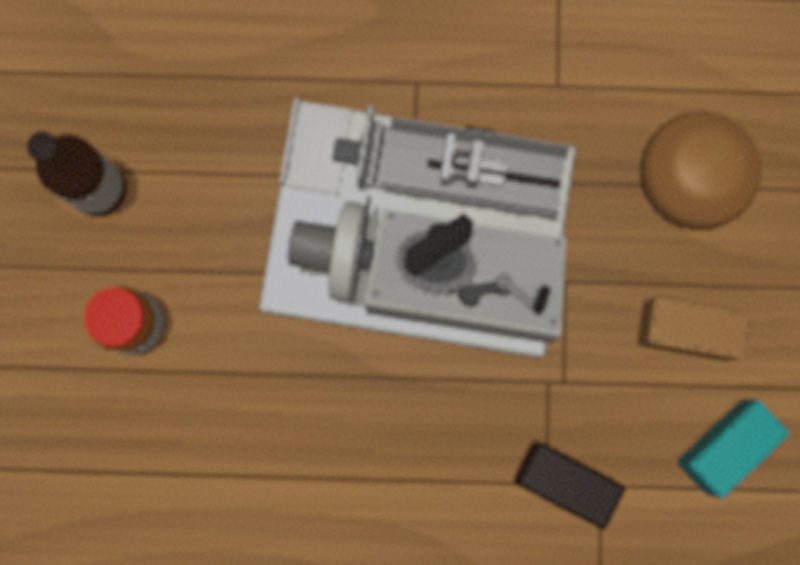

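```bash
cat >> h.py <<'E'
def slicer_frame(x,y,yaw):
    T=np.eye(4); c,s=np.cos(yaw),np.sin(yaw); T[:2,:2]=[[c,-s],[s,c]]; T[:2,3]=x,y; return T
E
python3 - <<'E'
from h import *
allP=[]
for n in("scene","top"):
    p=camera(n); W=cloud(p); m=regions_of(p,"slicer")[0]["region"]
    m=cv2.erode(m.astype(np.uint8),np.ones((3,3)))>0
    P=W[m]; P=P[~np.isnan(P[:,0])]; P=P[(P[:,2]>0.008)]; allP.append(P)
    r=cv2.minAreaRect(P[:,:2].astype(np.float32)); print(n,r, np.round(cv2.boxPoints(r),3).tolist())
    print(np.histogram(P[:,2],bins=np.arange(0,.18,.005)))
    # console plane: ransac
    rng=np.random.default_rng(0);best=None
    for i in range(3000):
        a=P[rng.integers(len(P),size=3)]; nn=np.cross(a[1]-a[0],a[2]-a[0]); L=np.linalg.norm(nn)
        if L<1e-5: continue
        nn/=L; nn*=np.sign(nn[2]) or 1
        if abs(nn[2]-.848)>.04: continue
        k=abs((P-a[0])@nn)<.002
        if best is None or k.sum()>best.sum(): best=k
    Q=P[best]; c=Q.mean(0); nn=np.linalg.svd(Q-c)[2][2]; nn*=np.sign(nn[2])
    print("plane",len(Q),nn,c,"yaw",np.arctan2(-nn[1],-nn[0]))
np.save("sl.npy",np.vstack(allP))
E
```

```text
scene ((0.6008719205856323, -0.013259798288345337), (0.36758193373680115, 0.26674461364746094), 82.97099304199219) [[0.44600000977516174, -0.17900000512599945], [0.7110000252723694, -0.21199999749660492], [0.7559999823570251, 0.15299999713897705], [0.4909999966621399, 0.1850000023841858]]
(array([   0,    0,   10,  105, 1176, 1641,  711,  302,  794,  333,  207,
        300,  337,  308,  209,  169,  226,  229,  270,  311,  208,  182,
        199,  231,  366,  490,  391,  138,  125,  139,  145,  162,  144,
         34,    4]), array([0.   , 0.005, 0.01 , 0.015, 0.02 , 0.025, 0.03 , 0.035, 0.04 ,
       0.045, 0.05 , 0.055, 0.06 , 0.065, 0.07 , 0.075, 0.08 , 0.085,
       0.09 , 0.095, 0.1  , 0.105, 0.11 , 0.115, 0.12 , 0.125, 0.13 ,
       0.135, 0.14 , 0.145, 0.15 , 0.155, 0.16 , 0.165, 0.17 , 0.175]))
plane 1009 [ 0.51281603 -0.07403561  0.85530021] [ 0.54349423 -0.06361956  0.09234312] yaw 2.9982126357165875
top ((0.5964730381965637, -0.016233891248703003), (0.35863006114959717, 0.2688508927822113), 81.97771453857422) [[0.43799999356269836, -0.17499999701976776], [0.7049999833106995, -0.21299999952316284], [0.7549999952316284, 0.14300000667572021], [0.4880000054836273, 0.18000000715255737]]
(array([   0,    0,    0,   11,  406, 1592,  958,  385,  818,  874,  198,
        224,  258,  279,  180,  162,  169,  172,  171,  224,  235,  172,
        172,  264,  406,  514,  594,  322,   99,   95,  130,  139,  179,
         73,   26]), array([0.   , 0.005, 0.01 , 0.015, 0.02 , 0.025, 0.03 , 0.035, 0.04 ,
       0.045, 0.05 , 0.055, 0.06 , 0.065, 0.07 , 0.075, 0.08 , 0.085,
       0.09 , 0.095, 0.1  , 0.105, 0.11 , 0.115, 0.12 , 0.125, 0.13 ,
       0.135, 0.14 , 0.145, 0.15 , 0.155, 0.16 , 0.165, 0.17 , 0.175]))
plane 1519 [ 0.53602038 -0.07006694  0.84129233] [ 0.54083729 -0.06813197  0.09552973] yaw 3.011612699934602
```

```bash
python3 - <<'E'
from h import *
T=slicer_frame(.597,-.015,3.008); Ti=np.linalg.inv(T)
n=np.array([-.53,0,.848]);u=np.array([.848,0,.53]);o=np.array([-.012,0,.057])
for c in("scene","top"):
    p=camera(c); W=cloud(p); S=W@Ti[:3,:3].T+Ti[:3,3]
    h=(S-o)@n; up=(S-o)@u; y=S[...,1]
    ins=(abs(S[...,0])<.15)&(abs(y)<.19)
    for q in("knob_grip","pawl_post"):
        rr=regions_of(p,q)
        if not rr: continue
        m=cv2.dilate(rr[0]["region"].astype(np.uint8),np.ones((3,3)))>0
        for lo,hi in((.055,.066),(.048,.06),(.0,.03)):
            k=m&(h>lo)&(h<hi)
            if k.sum()>5:
                r=cv2.minAreaRect(np.stack([y[k],up[k]],1).astype(np.float32)*1000)
                print(c,q,lo,k.sum(),"mean y,up",np.round([y[k].mean(),up[k].mean(),h[k].mean()],4),"rect",np.round(r[0],1),np.round(r[1],1),round(r[2],1))
    # channel features
    k=ins&(abs(S[...,0]+.08)<.03)&(abs(S[...,2]-.045)<.006)
    print(c,"floor",k.sum(),np.round(np.nanmedian(S[k],0),4),np.round(np.percentile(y[k],[1,99]),4))
    k=ins&(abs(S[...,0]+.08)<.04)&(S[...,2]>.07)
    print(c,"tall y hist",*[(round(b,3),int(v)) for v,b in zip(*np.histogram(y[k],np.arange(-.19,.19,.01))) if v])
    k=ins&(S[...,2]>.06)&(S[...,2]<.072)&(S[...,0]<-.02)
    print(c,"walls x",*[(round(b,3),int(v)) for v,b in zip(*np.histogram(S[...,0][k],np.arange(-.14,.0,.005))) if v])
    # loaf
    for r in regions_of(p,"loaf_mid")[:3]:
        P=W[r["region"]];col=p["color"][r["region"]].mean(0); P=P[P[:,2]>.062]
        q=cv2.minAreaRect(P[:,:2].astype(np.float32)*1000)
        print(c,"loaf",np.round(col),np.round(q[0],1),np.round(q[1],1),round(q[2],1),P[:,2].mean())
E
```

```text
scene knob_grip 0.055 174 mean y,up [0.0221 0.0814 0.0584] rect [ 1.7 88.9] [ 51.2 139.1] 65.5
scene knob_grip 0.048 214 mean y,up [0.0216 0.0822 0.0557] rect [ 6.9 93.6] [ 43.6 138.3] 55.2
scene knob_grip 0.0 471 mean y,up [0.0182 0.0786 0.0111] rect [41.7 77.2] [118.8 111. ] 5.6
scene pawl_post 0.048 19 mean y,up [0.1526 0.1314 0.0506] rect [152.2 132.4] [14.5 13.4] 48.5
scene pawl_post 0.0 221 mean y,up [0.0999 0.1148 0.0121] rect [110.5 111.3] [124.6  51.3] 1.3
scene floor 873 [-0.0832  0.0038  0.0431] [-0.1812  0.1669]
scene tall y hist (np.float64(-0.1), 2) (np.float64(-0.09), 269) (np.float64(-0.08), 31) (np.float64(0.01), 137) (np.float64(0.02), 42) (np.float64(0.03), 2) (np.float64(0.04), 65) (np.float64(0.05), 96) (np.float64(0.06), 8) (np.float64(0.07), 2) (np.float64(0.08), 8) (np.float64(0.09), 6)
scene walls x (np.float64(-0.125), 82) (np.float64(-0.12), 15) (np.float64(-0.115), 4) (np.float64(-0.11), 6) (np.float64(-0.105), 17) (np.float64(-0.1), 12) (np.float64(-0.095), 11) (np.float64(-0.09), 11) (np.float64(-0.085), 11) (np.float64(-0.08), 11) (np.float64(-0.075), 1
[... 1158 characters left out ...]
 (np.float64(0.07), 12) (np.float64(0.08), 14) (np.float64(0.09), 8)
top walls x (np.float64(-0.13), 10) (np.float64(-0.125), 147) (np.float64(-0.12), 43) (np.float64(-0.105), 1) (np.float64(-0.1), 5) (np.float64(-0.095), 8) (np.float64(-0.09), 4) (np.float64(-0.08), 9) (np.float64(-0.075), 2) (np.float64(-0.07), 3) (np.float64(-0.065), 11) (np.float64(-0.06), 3) (np.float64(-0.055), 6) (np.float64(-0.045), 2) (np.float64(-0.04), 86) (np.float64(-0.035), 28)
top loaf [ 49. 124. 118.] [ 328.7 -412. ] [ 61.1 119.9] 44.0 0.06927329622281317
top loaf [136. 101.  63.] [ 474.7 -361.4] [120.1  59.3] 82.0 0.069581466561428
top loaf [60. 50. 44.] [ 279.2 -207.6] [120.   59.5] 64.8 0.06951444941097137
```

```bash
cat >> h.py <<'E'
T=slicer_frame(.597,-.015,3.008)
def con(y,up,out):
    """console coordinates -> world"""
    s=np.array([-.012,0,.057])+np.array([0,1,0])*y+np.array([.848,0,.53])*up+np.array([-.53,0,.848])*out
    return T[:3,:3]@s+T[:3,3]
E
python3 - <<'E'
from h import *
kn=(.027,.083); pv=(.109,.1015)
for a in np.radians([0,10,20,30,40,50,60,70,90]):
    t=np.radians(145.5)+a; print("pawl",round(np.degrees(a)),np.round(con(pv[0]-.055*np.cos(t),pv[1]+.055*np.sin(t),.034),3))
print("dirs y",T[:3,1],"knob",con(*kn,.035))
E
```

```text
pawl 0 [ 0.495 -0.157  0.156]
pawl 10 [ 0.501 -0.163  0.152]
pawl 20 [ 0.508 -0.167  0.147]
pawl 30 [ 0.516 -0.169  0.142]
pawl 40 [ 0.524 -0.17   0.137]
pawl 50 [ 0.532 -0.17   0.132]
pawl 60 [ 0.54  -0.167  0.127]
pawl 70 [ 0.548 -0.164  0.123]
pawl 90 [ 0.561 -0.152  0.116]
dirs y [-0.13319564 -0.99108977  0.        ] knob [ 0.55392465 -0.03645371  0.13067   ]
```

Emit:
step_arm(increments=[[0.04,0.03,0.04,0,0.118],[0.04,0.03,0.04,0,0.118],[0.04,0.03,0.04,0,0.118],[0.04,0.03,0.04,0,0.118],[0.04,0.03,0.04,0,0.118],[0.04,0.03,0.04,0,0.118],[0.04,0.03,0.04,0,0.118],[0.04,0.03,0.04,0,0.118],[0.04,0.03,0.04,0,0.118],[0.04,0.03,0.04,0,0.118],[0.04,0,0.0,0,0]])

```text
clock: 2.52
position: [0.4118, -0.2641, 0.232]
ee_rot: [0.53, 0.469, -0.528, 0.47]
ft_force: [0.5, 1.2, 0.2]
grip_width: 0.469
```

Emit:
step_arm(increments=[[0.04,0.021,0.027,0,-0.016],[0.04,0.021,0.027,0,0],[0.04,0.021,0.027,0,0],[0.04,0.021,0.026,0,0],[0.04,0,0,0,0],[0.04,0,0,0,0]])

```text
clock: 3.02
position: [0.4918, -0.163, 0.2313]
ee_rot: [0.536, 0.461, -0.536, 0.461]
ft_force: [-0.6, 0.3, 0.1]
grip_width: 0.467
```

```bash
python3 - <<'E'
from h import *
o=monitor.get_obs(); print(o["position"],o["ft_force"])
p=camera("wrist"); save(p,"w1"); W=cloud(p)
for q in("pawl_post","knob_grip"):
  for r in regions_of(p,q)[:1]:
    P=W[r["region"]]; Ti=np.linalg.inv(T); S=P@Ti[:3,:3].T+Ti[:3,3]-[-.012,0,.057]
    h=S@[-.53,0,.848]; up=S@[.848,0,.53]; k=h>(.047 if q=="pawl_post" else .056)
    print(q,r["p"],r["centre"],k.sum(),S[k,1].mean(),up[k].mean(),h[k].mean())
    if k.sum()>5: print(cv2.minAreaRect(np.stack([S[k,1],up[k]],1).astype(np.float32)*1000))
print(project(p,o["position"]))
E
```

```text
[ 0.49176316 -0.16301446  0.23131809] [-0.57458319  0.27489534  0.12326924]
pawl_post 0.84 [126.9, 256.2] 249 0.15426261384085152 0.13389395810082536 0.05065014052560484
((155.14109802246094, 133.11192321777344), (12.770063400268555, 14.219327926635742), 59.433143615722656)
knob_grip 0.63 [39.0, 295.3] 2048 0.036166693853168015 0.0764093778775844 0.05892004086679281
((39.129310607910156, 73.751708984375), (33.34603500366211, 68.22212219238281), 51.601585388183594)
(np.float64(252.6158579040702), np.float64(247.27765382515673))
```

View pics/w1.png

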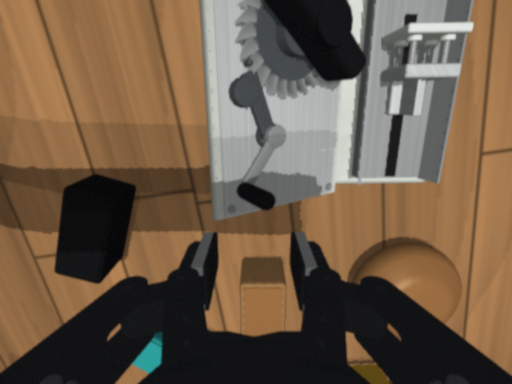

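Emit:
step_arm(increments=[[0.055,0.008,0.001,0,0],[0.055,0,0,-0.025,0],[0.055,0,0,-0.025,0],[0.055,0,0,-0.025,0],[0.055,0.006,-0.002,-0.003,0],[0.055,0.006,-0.001,-0.003,0],[0.055,0.006,-0.001,-0.003,0],[0.055,0.006,-0.001,-0.003,0],[0.055,0.006,0,-0.003,0],[0.055,0.006,0,-0.003,0],[0.055,0.006,0,-0.003,0],[0.055,0.006,0,-0.003,0]])

```text
clock: 4.17
position: [0.5478, -0.1685, 0.1323]
ee_rot: [0.537, 0.46, -0.537, 0.461]
ft_force: [1.1, -0.2, 0.5]
grip_width: 0.647
```

Emit:
step_arm(increments=[[0.055,0.006,0,-0.003,0],[0.055,0.006,0.001,-0.003,0],[0.055,0.006,0.001,-0.003,0],[0.055,0.003,0,0,0],[0.055,0,0,0,0],[0.055,0,0,0,0],[0.055,0,0,0.03,0],[0.055,0,0,0.03,0],[0.055,0,0,0.03,0]])

```text
clock: 4.92
position: [0.5674, -0.1667, 0.2145]
ee_rot: [-0.537, -0.461, 0.537, -0.46]
ft_force: [0.5, -1.0, 0.1]
grip_width: 0.641
```

```bash
cat >> h.py <<'E'
def look(cams=("wrist","top")):
    Ti=np.linalg.inv(T); o=monitor.get_obs(); print(o["clock"],np.round(o["position"],4),np.round(o["ft_force"],1))
    for c in cams:
      p=camera(c); save(p,c+"_last"); W=cloud(p)
      for q in("pawl_post","knob_grip"):
        for r in regions_of(p,q)[:1]:
          P=W[r["region"]]; S=P@Ti[:3,:3].T+Ti[:3,3]-[-.012,0,.057]
          h=S@[-.53,0,.848]; up=S@[.848,0,.53]; k=(h>(.046 if q=="pawl_post" else .056))&(h<.07)
          if k.sum()<6: print(c,q,"few"); continue
          b=cv2.minAreaRect(np.stack([-S[k,1],up[k]],1).astype(np.float32)*1000)
          ang=b[2] if b[1][0]>b[1][1] else b[2]+90
          print(c,q,round(r["p"],2),k.sum(),"y,up",np.round([S[k,1].mean(),up[k].mean()],4),"size",np.round(b[1],1),"ang",round(ang,1),
            "pawl",round(np.degrees(np.arctan2(up[k].mean()-.1015,-(S[k,1].mean()-.109)))%360-145.5,1) if q=="pawl_post" else "")
E
python3 -c "
from h import *
look()"
```

```text
4.9167 [ 0.5674 -0.1667  0.2145] [ 0.5 -1.   0.1]
wrist pawl_post 0.96 226 y,up [0.1447 0.0569] size [14.1 13.6] ang 20.1 pawl 85.8
wrist knob_grip 0.64 3133 y,up [0.0346 0.0767] size [72.  33.3] ang 39.0 pawl 
top pawl_post 0.6 16 y,up [0.1431 0.0592] size [11.3  9.3] ang 22.1 pawl 85.6
top knob_grip 0.88 196 y,up [0.027  0.0838] size [93.4 29.6] ang 56.6 pawl
```

```bash
cat >> h.py <<'E'
def peg(phi,off,r=.033,out=.035,side=1):
    """TCP for a peg touching bar end A at bar angle phi(deg); side +1 pushes anticlockwise"""
    a=np.radians(phi); rx=r*np.cos(a)+side*off*np.sin(a); ru=r*np.sin(a)-side*off*np.cos(a)
    return con(.027-rx,.083+ru,out)
E
python3 - <<'E'
from h import *
for phi,off in((55,.036),(60,.026),(70,.026),(80,.026),(90,.026),(100,.026),(110,.026),(115,.026),(120,.026),(125,.026)): print(phi,np.round(peg(phi,off),3))
E
```

```text
55 [0.555 0.012 0.134]
60 [0.546 0.004 0.139]
70 [0.54  0.001 0.142]
80 [ 0.535 -0.002  0.146]
90 [ 0.53  -0.007  0.148]
100 [ 0.525 -0.013  0.15 ]
110 [ 0.522 -0.019  0.152]
115 [ 0.521 -0.022  0.152]
120 [ 0.52  -0.026  0.153]
125 [ 0.519 -0.029  0.153]
```

Emit:
step_arm(increments=[[0.0,0.0,0.035,0.005,0],[0.0,0.0,0.038,0,0],[0.0,0,0.038,0,0],[0.0,0,0.038,0,0],[0.0,0,0.038,0,0],[0,0,0,0,0]])

```text
clock: 5.72
position: [0.5665, 0.0296, 0.2177]
ee_rot: [0.535, 0.464, -0.534, 0.462]
ft_force: [0.4, 1.5, 1.7]
grip_width: -0.0
```

Emit:
step_arm(increments=[[0.0,-0.012,-0.01,0,0],[0.0,0.0,0.0,-0.028,0],[0.0,0,0,-0.028,0],[0.0,0,0,-0.027,0],[0,0,0,0,0],[0,0,0,0,0]])

```text
clock: 6.22
position: [0.5547, 0.0102, 0.1341]
ee_rot: [-0.536, -0.461, 0.538, -0.459]
ft_force: [0.3, 0.8, 1.2]
grip_width: -0.0
```

Emit:
step_arm(increments=[[0.0,-0.005,-0.003,0.003,0],[0.0,-0.004,-0.003,0.002,0],[0.0,-0.006,-0.003,0.003,0],[0.0,-0.005,-0.003,0.004,0],[0,-0.005,-0.005,0.002,0],[0,-0.005,-0.006,0.002,0],[0,-0.003,-0.006,0.002,0],[0,-0.001,-0.003,0,0],[0,-0.001,-0.004,0.001,0],[0,0,0,0,0],[0,0,0,0,0]])

```text
clock: 7.13
position: [0.5207, -0.0264, 0.1541]
ee_rot: [-0.537, -0.46, 0.537, -0.46]
ft_force: [0.8, 0.1, -0.3]
grip_width: -0.002
```

```bash
python3 -c "
from h import *
look()"
```

```text
7.1333 [ 0.5207 -0.0264  0.1541] [ 0.8  0.1 -0.3]
wrist pawl_post few
wrist knob_grip 0.76 2548 y,up [0.0254 0.0775] size [34.9 88.7] ang 95.3 pawl 
top pawl_post 0.75 18 y,up [0.1434 0.0584] size [13.4 10.4] ang 67.8 pawl 85.9
top knob_grip few
```

View pics/wrist_last.png

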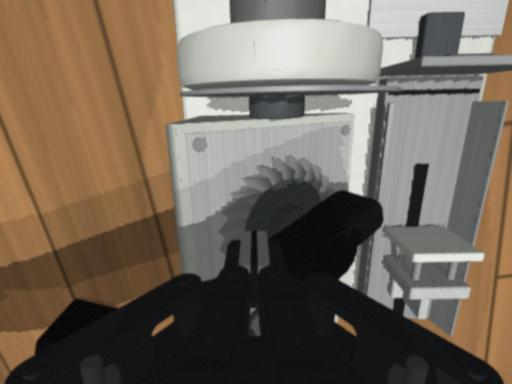

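Emit:
step_arm(increments=[[0.0,0.0,0.01,0.02,0],[0.0,0,0,0.035,0],[0.0,0,0,0.035,0],[0.08,-0.005,-0.04,0.0,0],[0.08,-0.005,-0.04,0,0],[0.08,-0.005,-0.04,0,0],[0.08,-0.005,-0.04,0,0],[0.08,-0.005,-0.04,0,0],[0.08,-0.005,-0.04,0,0],[0.08,-0.005,-0.04,0,0],[0.08,-0.005,-0.04,0,0],[0.08,0,0,0,0]])

```text
clock: 8.43
position: [0.4771, -0.3449, 0.2432]
ee_rot: [-0.538, -0.457, 0.54, -0.458]
ft_force: [-0.3, -0.7, -0.7]
grip_width: 0.936
```

```bash
python3 - <<'E'
from h import *
look(("top",))
Ti=np.linalg.inv(T)
for c in("scene","top"):
    p=camera(c);W=cloud(p);S=W@Ti[:3,:3].T+Ti[:3,3]
    if c=="scene": save(p,"s2")
    k=(abs(S[...,0]+.08)<.03)&(S[...,2]>.07)&(S[...,2]<.115)&(abs(S[...,1])<.19)
    print(c,*[(round(b,3),int(v)) for v,b in zip(*np.histogram(S[...,1][k],np.arange(-.12,.19,.005))) if v])
    for q in ("pad_face","knob_grip"):
      for r in regions_of(p,q)[:1]:
        P=S[r["region"]]; print(q,r["p"],np.percentile(P,[2,50,98],axis=0).round(3).tolist())
    for r in regions_of(p,"loaf_mid")[:3]:
        P=W[r["region"]];col=p["color"][r["region"]].mean(0); P=P[P[:,2]>.062]
        q=cv2.minAreaRect(P[:,:2].astype(np.float32)*1000)
        print(c,"loaf",np.round(col),np.round(q[0],1),np.round(q[1],1),round(q[2],1),P[:,2].mean())
E
```

```text
8.4333 [ 0.4771 -0.3449  0.2432] [-0.3 -0.7 -0.7]
top pawl_post 0.64 17 y,up [0.1437 0.0585] size [ 9.6 11.8] ang 129.7 pawl 85.6
top knob_grip 0.89 194 y,up [0.029  0.0852] size [30.  94.4] ang 117.6 pawl 
scene (np.float64(-0.095), 3) (np.float64(-0.09), 43) (np.float64(-0.085), 160) (np.float64(-0.08), 21) (np.float64(-0.075), 1) (np.float64(0.05), 21) (np.float64(0.055), 114) (np.float64(0.06), 41) (np.float64(0.065), 2) (np.float64(0.07), 1) (np.float64(0.075), 4) (np.float64(0.08), 7) (np.float64(0.085), 54) (np.float64(0.09), 63) (np.float64(0.095), 26) (np.float64(0.1), 5) (np.float64(0.115), 2) (np.float64(0.12), 4) (np.float64(0.125), 5) (np.float64(0.13), 3)
pad_face 0.75 [[nan, nan, nan], [nan, nan, nan], [nan, nan, nan]]
knob_grip 0.98 [[nan, nan, nan], [nan, nan, nan], [nan, nan, nan]]
scene loaf [24. 24. 23.] [ 281.2 -205.9] [126.2  58.1] 63.5 0.06858693959296541
scene loaf [ 51. 131. 125.] [ 329.8 -409.4] [ 67.1 121.4] 41.0 0.06846632300798698
scene loaf [116.  90.  59.] [ 475.6 -359.3] [124.2  59.5] 81.3 0.06881882455859513
top (np.float64(-0.09), 8) (np.float64(-0.085), 24) (np.float64(-0.08), 41) (np.float64(0.055), 23) (np.float64(0.06), 38) (np.float64(0.065), 17) (np.float64(0.07), 7) (np.float64(0.075), 9) (np.float64(0.08), 9) (np.float64(0.085), 17) (np.float64(0.09), 33) (np.float64(0.095), 31) (np.float64(0.1), 13) (np.float64(0.105), 6) (np.float64(0.11), 6) (np.float64(0.115), 6) (np.float64(0.12), 6) (np.float64(0.125), 6) (np.float64(0.13), 7) (np.float64(0.135), 1)
pad_face 0.55 [[-0.098, 0.058, 0.067], [-0.071, 0.061, 0.099], [-0.051, 0.067, 0.104]]
knob_grip 0.82 [[nan, nan, nan], [nan, nan, nan], [nan, nan, nan]]
top loaf [95. 69. 42.] [ 477.9 -344.3] [85.  60.1] 81.6 0.06966440154300306
top loaf [53. 44. 37.] [ 279.1 -208. ] [121.2  59.6] 65.0 0.06932684343003377
top loaf [43. 76. 70.] [ 316.2 -359.1] [ 9.6 29. ] 69.8 0.06794539314385875
```

Emit:
step_arm(increments=[[0.082,-0.005,-0.024,0,0],[0.082,0,0,-0.035,0],[0.082,0,0,-0.035,0],[0.082,0,0,-0.035,0],[0.082,0,0,-0.02,0],[0.082,0,0,0,0],[0.082,0,0,0,0]])

```text
clock: 9.57
position: [0.4757, -0.3593, 0.1192]
ee_rot: [-0.537, -0.461, 0.537, -0.46]
ft_force: [0.9, 0.4, 0.5]
grip_width: 0.959
```

```bash
python3 - <<'E'
from h import *
o=monitor.get_obs();print(o["position"],o["ee_rot"])
p=camera("wrist");W=cloud(p);save(p,"w3")
from scipy.spatial.transform import Rotation as R
print("jaw",R.from_quat(o["ee_rot"]).as_matrix()[:,1])
for r in regions_of(p,"loaf_mid")[:2]:
    P=W[r["region"]];P=P[(P[:,2]>.064)&(P[:,2]<.08)]
    if len(P)>9:
      print(cv2.minAreaRect(P[:,:2].astype(np.float32)*1000),np.percentile(P,[1,99],axis=0).round(3).tolist())
E
```

```text
[ 0.47573275 -0.35930768  0.11919644] [-0.53664618 -0.4609134   0.53671726 -0.45989597]
jaw [ 0.98836304 -0.15210907 -0.00115753]
((474.2105407714844, -362.4126281738281), (118.29373931884766, 59.4018440246582), 81.243408203125) [[0.442, -0.419, 0.065], [0.507, -0.304, 0.07]]
((327.8095703125, -412.56378173828125), (60.53219223022461, 117.7230224609375), 43.122825622558594) [[0.276, -0.411, 0.064], [0.355, -0.355, 0.071]]
```

Emit:
step_arm(increments=[[0.082,-0.001,-0.002,-0.03,0],[0.082,0,0,-0.03,0],[0.082,0,0,-0.027,0],[0.082,0,0,0,0],[0.05,0,0,0,0],[0.05,0,0,0,0],[0.05,0,0,0,0],[0.05,0,0,0,0],[0.05,0,0,0,0]], force=40)

```text
clock: 10.42
position: [0.4766, -0.3627, 0.0353]
ee_rot: [0.537, 0.459, -0.536, 0.462]
ft_force: [-0.9, 0.1, 7.6]
grip_width: 0.695
```

Emit:
step_arm(increments=[[0.05,0,0,0,0],[0.05,0,0,0.03,0],[0.05,0,0,0.04,0],[0.05,0,0,0.04,0],[0.05,0,0,0.03,0.018],[0.05,0,0,0,0]])

```text
clock: 10.92
position: [0.4781, -0.3634, 0.1811]
ee_rot: [0.533, 0.461, -0.532, 0.47]
ft_force: [1.3, -0.5, -1.8]
grip_width: 0.695
```

Emit:
step_arm(increments=[[0.05,0.034,0.01,0,0],[0.05,0.034,0.01,0,0],[0.05,0.034,0.01,0,0],[0.05,0.034,0.01,0,0],[0.05,0.034,0.02,0,0],[0.05,0.033,0.02,0,0],[0.05,0,0.034,0,0],[0.05,0,0.034,0,0],[0.05,0,0.034,0,0],[0.05,0,0.034,0,0],[0.05,0,0.034,0,0],[0.05,0,0,0,0]])

```text
clock: 11.92
position: [0.6783, -0.101, 0.1734]
ee_rot: [0.532, 0.469, -0.529, 0.467]
ft_force: [0.1, 3.5, -2.4]
grip_width: 0.697
```

Emit:
step_arm(increments=[[0.05,0,0.034,0,0],[0.05,0,0.034,0,0],[0.05,0,0.026,0,0],[0.05,0,0,0,0],[0.05,0,0,0,0],[0.05,0,0,0,0]])

```text
clock: 12.42
position: [0.6781, -0.0187, 0.1726]
ee_rot: [-0.533, -0.465, 0.533, -0.465]
ft_force: [-0.5, -2.0, -2.7]
grip_width: 0.695
```

```bash
python3 - <<'E'
from h import *
o=monitor.get_obs();print(o["position"],o["ft_force"],o["grip_width"])
Ti=np.linalg.inv(T)
from scipy.spatial.transform import Rotation as R
print("jaw",R.from_quat(o["ee_rot"]).as_matrix()[:,1], "slicer x",T[:3,0], "tcp in slicer",(Ti@np.append(o["position"],1)).round(4))
for c in("wrist","scene"):
  p=camera(c);W=cloud(p);save(p,c+"4")
  S=W@Ti[:3,:3].T+Ti[:3,3]
  for r in regions_of(p,"loaf_mid")[:3]:
    P=S[r["region"]];P=P[(P[:,2]>.10)&(P[:,2]<.25)]
    if len(P)>9: print(c,r["p"],len(P),np.percentile(P,[2,50,98],axis=0).round(3).tolist())
  # walls again
  k=(abs(S[...,1]-.0)<.1)&(S[...,2]>.062)&(S[...,2]<.072)&(S[...,0]>-.14)&(S[...,0]<-.02)
  print("walls x",*[(round(b,3),int(v)) for v,b in zip(*np.histogram(S[...,0][k],np.arange(-.14,.0,.004))) if v])
  k=(abs(S[...,0]+.08)<.03)&(S[...,2]>.07)&(S[...,2]<.104)
  print(c,"tall",*[(round(b,3),int(v)) for v,b in zip(*np.histogram(S[...,1][k],np.arange(-.12,.19,.004))) if v])
E
```

```text
[ 0.67806263 -0.01867012  0.17263833] [-0.49271967 -1.95216295 -2.708875  ] 0.6947741971431093
jaw [ 9.90828921e-01 -1.35120851e-01  6.35964473e-04] slicer x [-0.99108977  0.13319564  0.        ] tcp in slicer [-0.0808 -0.0072  0.1726  1.    ]
wrist 0.8 25839 [[-0.109, -0.066, 0.168], [-0.081, -0.033, 0.206], [-0.054, 0.017, 0.208]]
wrist 0.75 36940 [[-0.065, -0.137, 0.102], [0.044, -0.041, 0.128], [0.11, 0.107, 0.167]]
walls x (np.float64(-0.04), 3) (np.float64(-0.036), 14)
wrist tall (np.float64(-0.088), 76) (np.float64(-0.084), 331) (np.float64(-0.08), 372) (np.float64(-0.076), 73)
scene 0.73 983 [[-0.112, -0.07, 0.143], [-0.084, -0.054, 0.202], [-0.055, 0.013, 0.208]]
walls x (np.float64(-0.128), 4) (np.float64(-0.124), 58) (np.float64(-0.12), 8) (np.float64(-0.116), 3) (np.float64(-0.112), 4) (np.float64(-0.108), 8) (np.float64(-0.104), 13) (np.float64(-0.1), 8) (np.float64(-0.096), 5) (np.float64(-0.092), 5) (np.float64(-0.088), 3) (np.float64(-0.084), 5) (np.float64(-0.08), 3) (np.float64(-0.076), 4) (np.float64(-0.072), 3) (np.float64(-0.068), 3) (np.float64(-0.064), 3) (np.float64(-0.06), 3) (np.float64(-0.056), 4) (np.float64(-0.052), 4) (np.float64(-0.048), 2) (np.float64(-0.044), 3) (np.float64(-0.04), 14) (np.float64(-0.036), 11)
scene tall (np.float64(-0.092), 13) (np.float64(-0.088), 56) (np.float64(-0.084), 126) (np.float64(-0.08), 24) (np.float64(-0.076), 1) (np.float64(0.052), 4) (np.float64(0.056), 16) (np.float64(0.06), 6) (np.float64(0.064), 1) (np.float64(0.084), 1) (np.float64(0.088), 3) (np.float64(0.092), 3) (np.float64(0.1), 1)
```

View pics/wrist4.png

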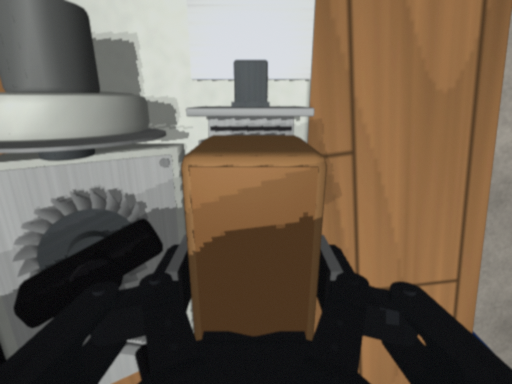

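Emit:
step_arm(increments=[[0.05,-0.001,0.006,0,0],[0.05,0,0,-0.025,0],[0.05,0,0,-0.025,0],[0.05,0,0,-0.02,0],[0.05,0,0,-0.012,0],[0.05,0,0,-0.006,0],[0.05,0,0,0,0],[0.05,0,0,0,0]])

```text
clock: 13.28
position: [0.6775, -0.0115, 0.0853]
ee_rot: [0.533, 0.465, -0.532, 0.465]
ft_force: [0.6, 0.1, -2.6]
grip_width: 0.696
```

Emit:
step_arm(increments=[[0.05,0,0,-0.002,0],[0.05,0,0,-0.002,0],[0.05,0,0,-0.001,0],[0.05,0,0,-0.001,0],[0.05,0,0,0,0],[0.05,0,0,0,0]])

```text
clock: 13.78
position: [0.6775, -0.0116, 0.0803]
ee_rot: [0.533, 0.465, -0.532, 0.466]
ft_force: [-4.6, 0.2, 8.5]
grip_width: 0.695
```

Emit:
step_arm(increments=[[0.066,0,0,0,0],[0.07,0,0,0,0],[0.074,0,0,0,0],[0.074,0,0,0,0],[0.074,0,0,0.02,0],[0.074,0,0,0.03,0],[0.074,0,0,0.035,0],[0.074,0,0,0.035,0],[0.074,0,-0.02,0.03,0],[0.074,0,0,0,0]])

```text
clock: 14.62
position: [0.6796, -0.0351, 0.2358]
ee_rot: [0.536, 0.461, -0.531, 0.467]
ft_force: [0.0, -0.5, 0.4]
grip_width: 0.865
```

```bash
python3 - <<'E'
from h import *
o=monitor.get_obs();print(o["position"],o["ft_force"],o["grip_width"])
Ti=np.linalg.inv(T)
for c in("wrist","scene"):
  p=camera(c);W=cloud(p);save(p,c+"5")
  S=W@Ti[:3,:3].T+Ti[:3,3]
  for r in regions_of(p,"loaf_mid")[:2]:
    P=S[r["region"]];P=P[(P[:,2]>.105)&(P[:,2]<.25)&(abs(P[:,1])<.15)]
    if len(P)>9: print(c,r["p"],len(P),np.percentile(P,[2,50,98],axis=0).round(3).tolist(),cv2.minAreaRect(P[:,:2].astype(np.float32)*1000))
E
```

```text
[ 0.67958625 -0.03510526  0.23577567] [ 0.04896495 -0.49061861  0.35802921] 0.8647107689216409
wrist 0.77 7542 [[-0.108, -0.071, 0.109], [-0.08, -0.02, 0.114], [-0.051, 0.041, 0.115]] ((-79.50901794433594, -13.515274047851562), (117.76394653320312, 60.02933883666992), 89.94169616699219)
scene 0.86 743 [[-0.109, -0.074, 0.106], [-0.082, -0.023, 0.113], [-0.053, 0.036, 0.117]] ((-80.39795684814453, -19.695232391357422), (60.44005584716797, 119.89507293701172), 0.17008571326732635)
```

View pics/wrist5.png

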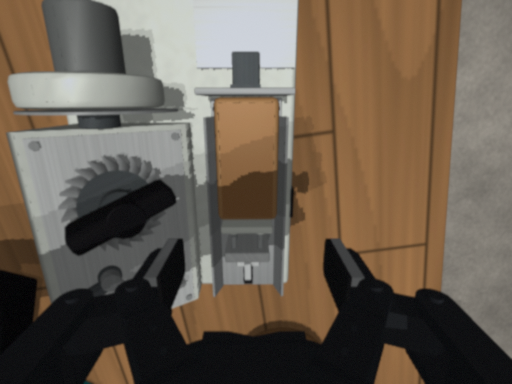

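Emit:
step_arm(increments=[[0.055,-0.024,-0.025,0,0],[0.055,-0.024,-0.025,0,0],[0.055,-0.024,-0.025,0,0],[0.055,-0.024,-0.025,0,0],[0.055,-0.025,-0.025,0,0],[0.055,0,0,0,0],[0.055,0,0,0,0],[0.055,0,0,0,0]])

```text
clock: 15.48
position: [0.5557, -0.1558, 0.2275]
ee_rot: [-0.532, -0.466, 0.533, -0.465]
ft_force: [0.0, 0.0, -0.4]
grip_width: 0.643
```

```bash
python3 -c "
from h import *
look()
print(con(.144,.058,.034),con(.144,.058,.054))"
```

```text
15.4833 [ 0.5557 -0.1558  0.2275] [ 0.   0.  -0.4]
wrist pawl_post 0.94 195 y,up [0.1448 0.0571] size [13.4 13.6] ang 91.0 pawl 85.6
wrist knob_grip 0.88 3512 y,up [0.031  0.0846] size [32.2 92.6] ang 112.7 pawl 
top pawl_post few
top knob_grip 0.79 191 y,up [0.0285 0.0844] size [30.1 93.5] ang 99.8 pawl 
[ 0.55882658 -0.15516436  0.116572  ] [ 0.56933214 -0.15657624  0.133532  ]
```

Emit:
step_arm(increments=[[0.055,0.004,-0.002,-0.03,0],[0.055,0,0,-0.03,0],[0.055,0,0,-0.03,0],[0.055,0,0,-0.017,0],[0.055,0,0,0,0],[0.055,-0.006,-0.002,0.003,0],[0.055,-0.006,-0.002,0.003,0],[0.055,-0.006,-0.002,0.003,0],[0.055,-0.006,-0.001,0.004,0],[0.055,-0.006,0,0.004,0],[0.055,-0.006,0,0.003,0],[0.055,-0.006,0,0.004,0]])

```text
clock: 16.78
position: [0.5174, -0.1657, 0.1461]
ee_rot: [0.533, 0.465, -0.533, 0.465]
ft_force: [-0.9, 0.4, 0.2]
grip_width: 0.642
```

Emit:
step_arm(increments=[[0.055,-0.006,0,0.004,0],[0.055,-0.004,0.001,0.003,0],[0.055,-0.002,0.002,0.001,0],[0.055,0,0,0,0],[0.055,0,0,0,0],[0.055,0,0,0,0],[0.055,0,0,0.03,0],[0.055,0,0,0.03,0],[0.055,0,0,0.02,0],[0.055,0,0,0,0]])

```text
clock: 17.62
position: [0.508, -0.1629, 0.2376]
ee_rot: [0.534, 0.463, -0.531, 0.467]
ft_force: [0.9, 0.1, -0.1]
grip_width: 0.646
```

```bash
python3 -c "
from h import *
look()"
```

```text
17.6167 [ 0.508  -0.1629  0.2376] [ 0.9  0.1 -0.1]
wrist pawl_post 0.77 175 y,up [0.1454 0.058 ] size [13.7 12.9] ang 16.8 pawl 84.6
wrist knob_grip 0.7 2984 y,up [0.0311 0.0853] size [31.9 91.5] ang 119.3 pawl 
top pawl_post 0.59 16 y,up [0.1418 0.057 ] size [16.7  8. ] ang 78.7 pawl 88.1
top knob_grip 0.64 196 y,up [0.0293 0.0862] size [30.7 91.5] ang 100.0 pawl
```

Emit:
step_arm(increments=[[0.045,0.027,0.003,0,0],[0.045,0.027,0.002,0,0],[0.045,0,0,0,0],[0.045,0,0,-0.035,0],[0.045,0,0,-0.035,0],[0.045,0,0,-0.035,0],[0.045,0,0,-0.016,0],[0.045,0,0,0,0],[0.045,0,0,0,0]])

```text
clock: 18.67
position: [0.5591, -0.1576, 0.1111]
ee_rot: [-0.532, -0.466, 0.533, -0.464]
ft_force: [0.2, -0.5, -0.2]
grip_width: 0.524
```

Emit:
step_arm(increments=[[0.045,-0.006,-0.001,0.001,0],[0.045,-0.006,-0.002,0.003,0],[0.045,-0.006,-0.002,0.003,0],[0.045,-0.006,-0.002,0.003,0],[0.045,-0.006,-0.001,0.004,0],[0.045,-0.006,0,0.003,0],[0.045,-0.006,0,0.004,0],[0.045,-0.006,0,0.003,0],[0.045,-0.005,0,0.003,0],[0.045,0,0,0,0],[0.045,0,0,0,0]])

```text
clock: 19.58
position: [0.5068, -0.1657, 0.1396]
ee_rot: [-0.533, -0.465, 0.533, -0.465]
ft_force: [0.5, -0.5, 0.4]
grip_width: 0.528
```

```bash
python3 -c "
from h import *
look()"
```

```text
19.5833 [ 0.5068 -0.1657  0.1396] [ 0.5 -0.5  0.4]
wrist pawl_post 0.72 717 y,up [0.158  0.1264] size [14.6 14.2] ang 58.2 pawl 7.6
wrist knob_grip 0.67 213 y,up [0.0485 0.1008] size [ 2.4 52.4] ang 98.7 pawl 
top pawl_post 0.69 255 y,up [0.0284 0.0871] size [31.3 95.1] ang 102.2 pawl 204.4
top knob_grip 0.69 184 y,up [0.0284 0.0845] size [31.  92.7] ang 100.1 pawl
```

Emit:
step_arm(increments=[[0.045,0,0,0.02,0],[0.045,0,0,0.035,0],[0.045,0,0,0.035,0],[0.0,0,0,0.01,0],[0.0,0,0,0,0],[0.0,0,0,0,0]])

```text
clock: 20.38
position: [0.5072, -0.1656, 0.2393]
ee_rot: [0.533, 0.465, -0.532, 0.465]
ft_force: [-0.0, 0.4, -0.2]
grip_width: 0.107
```

```bash
cat >> h.py <<'E'
def state(cams=("wrist","top","scene"),knob=True):
    """bar angle by PCA on the top of the bar; pusher/loaf along slicer y"""
    Ti=np.linalg.inv(T)
    for c in cams:
        p=camera(c); save(p,c+"_s"); S=cloud(p)@Ti[:3,:3].T+Ti[:3,3]; D=S-[-.012,0,.057]
        h=D@[-.53,0,.848]; up=D@[.848,0,.53]; rx=-(S[...,1]-.027); ru=up-.083
        k=(h>.055)&(h<.066)&(np.hypot(rx,ru)<.055)&(p["color"].max(2)<75)
        if k.sum()>20:
            Q=np.stack([rx[k],ru[k]],1)*1000; m=Q.mean(0); w,v=np.linalg.eigh(np.cov((Q-m).T)); a=np.degrees(np.arctan2(v[1,1],v[0,1]))%180
            print(c,"bar",k.sum(),"ang",round(a,1),"mean",m.round(1),"sd",np.sqrt(w).round(1))
        k=(h>.046)&(h<.06)&(np.hypot(S[...,1]-.109,up-.1015)<.07)&(p["color"].max(2)<75)
        if k.sum()>5: print(c,"post",k.sum(),np.round([S[k,1].mean(),up[k].mean()],4),"deg",round(np.degrees(np.arctan2(up[k].mean()-.1015,-(S[k,1].mean()-.109)))%360-145.5,1))
        for q,z0,z1 in(("loaf_mid",.107,.12),("pad_face",.05,.105)):
            for r in regions_of(p,q)[:2]:
                P=S[r["region"]];P=P[(P[:,2]>z0)&(P[:,2]<z1)&(abs(P[:,1])<.17)&(abs(P[:,0]+.08)<.05)]
                if len(P)>9: print(c,q,round(r["p"],2),len(P),"y 3/50/97",np.percentile(P[:,1],[3,50,97]).round(4),"x",np.percentile(P[:,0],[3,97]).round(4))
E
python3 -c "
from h import *
print(monitor.get_obs()['position']);state()"
```

```text
[ 0.50719147 -0.16562228  0.23926931]
wrist bar 3206 ang 109.0 mean [-4.7  3.1] sd [ 6.6 24.2]
wrist post 1193 [0.0701 0.1153] deg -126.0
wrist loaf_mid 0.93 4076 y 3/50/97 [0.006  0.0252 0.0456] x [-0.1046 -0.0505]
wrist pad_face 0.86 1001 y 3/50/97 [0.0598 0.0651 0.0708] x [-0.104  -0.0501]
top bar 185 ang 110.3 mean [-2.   4.6] sd [ 6.7 23. ]
top post 43 [0.0794 0.1203] deg -113.0
top loaf_mid 0.64 829 y 3/50/97 [-0.0705 -0.0157  0.0387] x [-0.1073 -0.0517]
top pad_face 0.55 81 y 3/50/97 [0.0575 0.0619 0.0691] x [-0.0988 -0.051 ]
top pad_face 0.27 158 y 3/50/97 [-0.068  -0.0125  0.0409] x [-0.0528 -0.0497]
scene bar 170 ang 109.0 mean [ 2.1 -3.9] sd [ 6.9 23. ]
scene post 30 [0.0939 0.12  ] deg -94.7
scene loaf_mid 0.95 736 y 3/50/97 [-0.0739 -0.0213  0.0369] x [-0.1082 -0.0542]
scene pad_face 0.59 39 y 3/50/97 [0.0548 0.0595 0.064 ] x [-0.1022 -0.0526]
```

View pics/wrist_s.png

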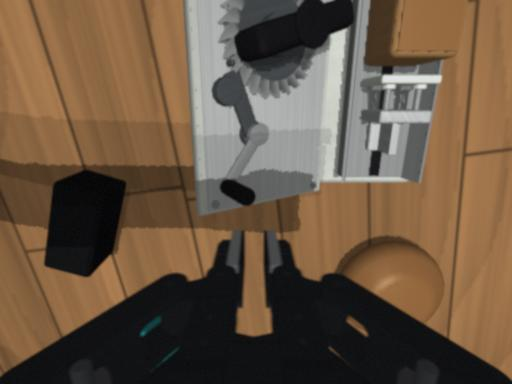

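```bash
python3 - <<'E'
from h import *
for phi,off in((110,.045),(110,.035),(110,.025),(100,.024),(90,.022),(80,.02),(75,.02),(70,.02),(67,.02),(64,.02),(60,.02)): print(phi,np.round(peg(phi,off,side=-1),4))
E
```

```text
110 [ 0.5337 -0.0878  0.1389]
110 [ 0.532  -0.0781  0.1408]
110 [ 0.5304 -0.0684  0.1426]
100 [ 0.5262 -0.0624  0.1457]
90 [ 0.5233 -0.0545  0.1482]
80 [ 0.5218 -0.0462  0.1497]
75 [ 0.5213 -0.043   0.1503]
70 [ 0.5211 -0.0396  0.1507]
67 [ 0.5211 -0.0376  0.1509]
64 [ 0.5212 -0.0356  0.151 ]
60 [ 0.5214 -0.0329  0.1511]
```

Emit:
step_arm(increments=[[0.0,0.013,0.037,0,0],[0.0,0.014,0.038,0,0],[0.0,0,0,0,0],[0.0,0,0,-0.035,0],[0.0,0,0,-0.035,0],[0.0,0,0,-0.03,0],[0.0,0,0,0,0],[0.0,-0.002,0.009,0.002,0],[0.0,-0.001,0.006,0.001,0],[0.0,0,0,0,0]])

```text
clock: 21.67
position: [0.5321, -0.0738, 0.145]
ee_rot: [0.533, 0.465, -0.531, 0.467]
ft_force: [-0.1, 0.8, -0.1]
grip_width: -0.001
```

Now push clockwise in stages.

Emit:
step_arm(increments=[[0.0,-0.002,0.005,0.001,0],[0.0,-0.002,0.004,0.001,0],[0.0,-0.003,0.005,0.001,0],[0.0,-0.002,0.005,0.001,0],[0.0,-0.001,0.004,0.001,0],[0.0,0,0.004,0,0],[0.0,0,0,0,0],[0.0,0,0,0,0]])

```text
clock: 22.33
position: [0.5209, -0.0496, 0.1478]
ee_rot: [-0.533, -0.464, 0.533, -0.465]
ft_force: [0.9, -7.0, 2.2]
grip_width: 0.004
```

```bash
python3 -c "
from h import *
o=monitor.get_obs();print(o['position'],o['ft_force']);state()"
```

```text
[ 0.52085793 -0.04958874  0.14783473] [ 0.89631129 -6.95709707  2.16612412]
wrist bar 4944 ang 81.9 mean [-0.3 10. ] sd [ 7.6 24.7]
wrist post 48 [0.0424 0.0859] deg 201.3
wrist loaf_mid 0.82 12812 y 3/50/97 [-0.0693 -0.0132  0.0387] x [-0.0928 -0.0501]
wrist pad_face 0.81 882 y 3/50/97 [0.0444 0.0493 0.0588] x [-0.1005 -0.0499]
top post 13 [0.1531 0.1355] deg -3.1
top pad_face 0.39 408 y 3/50/97 [-0.0859  0.0721  0.1642] x [-0.1239 -0.0343]
scene bar 184 ang 86.5 mean [0.1 2.1] sd [ 8.9 24.6]
scene post 11 [0.0747 0.1143] deg -125.1
scene pad_face 0.45 891 y 3/50/97 [-0.0875 -0.0806  0.1421] x [-0.1234 -0.0344]
```

Emit:
step_arm(increments=[[0.0,0,0.002,0.001,0],[0.0,0,0.002,0,0],[0.0,0,0.002,0.001,0],[0.0,0,0.002,0,0],[0.0,0,0.002,0.001,0],[0.0,0,0,0,0],[0.0,0,0,0,0]])

```text
clock: 23.37
position: [0.5196, -0.0412, 0.1498]
ee_rot: [-0.532, -0.464, 0.535, -0.465]
ft_force: [-2.4, -11.2, -1.0]
grip_width: -0.002
```

```bash
python3 -c "
from h import *
o=monitor.get_obs();print(o['position'],o['ft_force']);state(('wrist','scene'))"
```

```text
[ 0.51958801 -0.04118283  0.14978712] [ -2.38659545 -11.2464019   -0.98497316]
wrist bar 4460 ang 70.0 mean [1.7 9.1] sd [ 7.5 24.3]
wrist post 40 [0.0426 0.0863] deg 201.6
wrist loaf_mid 0.76 12484 y 3/50/97 [-0.0698 -0.0135  0.0389] x [-0.0934 -0.05  ]
wrist pad_face 0.57 745 y 3/50/97 [0.0448 0.0495 0.0564] x [-0.1007 -0.0499]
scene bar 190 ang 73.7 mean [1.4 2.1] sd [ 8.9 25.7]
scene post 12 [0.1332 0.1264] deg -11.3
scene loaf_mid 0.83 712 y 3/50/97 [-0.0755 -0.025   0.0311] x [-0.1086 -0.0552]
```

View pics/wrist_s.png

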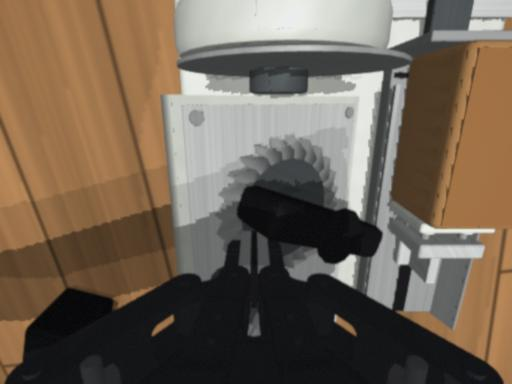

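Emit:
step_arm(increments=[[0.0,0,0.001,0,0],[0.0,0,0.001,0,0],[0.0,0,0.001,0,0],[0.0,0,0.001,0,0],[0.0,0,0,0,0],[0.0,0,0,0,0]])

```text
clock: 24.17
position: [0.5198, -0.038, 0.1499]
ee_rot: [-0.532, -0.464, 0.535, -0.465]
ft_force: [-1.2, -13.1, -0.4]
grip_width: -0.002
```

```bash
python3 -c "
from h import *
o=monitor.get_obs();print(o['position'],o['ft_force']);state(('wrist','scene','top'))"
```

```text
[ 0.51977448 -0.03799903  0.14992793] [ -1.20932256 -13.05996678  -0.41535873]
wrist bar 4363 ang 65.6 mean [2.4 8.8] sd [ 7.5 24.2]
wrist post 48 [0.0426 0.0861] deg 201.4
wrist loaf_mid 0.9 12497 y 3/50/97 [-0.0699 -0.0136  0.0387] x [-0.0941 -0.0501]
wrist pad_face 0.68 646 y 3/50/97 [0.0447 0.0493 0.0544] x [-0.1004 -0.0499]
scene bar 187 ang 68.3 mean [2.3 1.8] sd [ 8.6 25.3]
scene post 15 [0.1429 0.1275] deg -3.0
scene loaf_mid 0.81 736 y 3/50/97 [-0.0754 -0.0229  0.0353] x [-0.1082 -0.0538]
top post 16 [0.1537 0.1353] deg -2.6
```

Emit:
step_arm(increments=[[0.0,0,-0.002,0,0],[0.0,0,-0.002,0,0],[0.0,0,-0.002,0,0],[0.0,0,-0.002,0,0],[0.0,0,-0.004,0,0],[0.0,0,-0.006,0,0],[0.0,0.0,-0.006,0,0],[0.0,0.0,0,0,0]])

```text
clock: 25.28
position: [0.521, -0.06, 0.1504]
ee_rot: [0.533, 0.465, -0.533, 0.465]
ft_force: [-0.0, -0.2, -0.3]
grip_width: 0.002
```

```bash
python3 -c "
from h import *
o=monitor.get_obs();print(o['position'],o['ft_force']);state(('wrist','scene','top'))"
```

```text
[ 0.52097555 -0.06001789  0.15036376] [-0.04293927 -0.23520902 -0.30453625]
wrist bar 5043 ang 74.4 mean [-0.1  9.1] sd [ 9.7 23.8]
wrist post 282 [0.0458 0.112 ] deg -136.1
wrist loaf_mid 0.58 13367 y 3/50/97 [-0.0685 -0.0128  0.039 ] x [-0.0934 -0.0501]
wrist pad_face 0.85 921 y 3/50/97 [0.0448 0.0493 0.0564] x [-0.1017 -0.0499]
scene bar 188 ang 80.9 mean [-1.1  1.1] sd [11.4 23.9]
scene post 12 [0.0461 0.1135] deg -134.7
scene loaf_mid 0.64 720 y 3/50/97 [-0.0756 -0.0255  0.0319] x [-0.1084 -0.0549]
```

Emit:
step_arm(increments=[[0.0,0,-0.015,0.01,0],[0.0,0,0,0.035,0],[0.0,0,0,0.035,0],[0.0,0,-0.03,0.02,0],[0.0,0,-0.03,0.0,0],[0.0,0,0,0.0,0]])

```text
clock: 26.23
position: [0.5209, -0.1402, 0.2515]
ee_rot: [-0.534, -0.462, 0.534, -0.465]
ft_force: [-0.2, -0.7, -1.3]
grip_width: -0.002
```

```bash
python3 -c "
from h import *
o=monitor.get_obs();print(o['position'],o['ft_force']);state(('wrist','scene','top'));look(('wrist',))"
```

```text
[ 0.52087684 -0.14022704  0.25148092] [-0.20173634 -0.68398284 -1.32647333]
wrist bar 2689 ang 68.2 mean [-1.   4.4] sd [ 6.6 23.9]
wrist post 273 [0.1303 0.1243] deg -12.4
wrist loaf_mid 0.96 5779 y 3/50/97 [-0.0226  0.0081  0.0423] x [-0.1051 -0.0506]
wrist pad_face 0.62 796 y 3/50/97 [0.045  0.0498 0.056 ] x [-0.1017 -0.0501]
scene bar 166 ang 67.7 mean [ 2.4 -1.2] sd [ 6.8 23.6]
scene post 14 [0.1424 0.1294] deg -5.4
top bar 179 ang 65.9 mean [0.4 5.8] sd [ 6.3 23.8]
top loaf_mid 0.68 839 y 3/50/97 [-0.0731 -0.0171  0.039 ] x [-0.1078 -0.0517]
26.6833 [ 0.521  -0.1329  0.2502] [ 0.2  0.3 -0.1]
wrist pawl_post 0.67 214 y,up [0.1529 0.1345] size [12.8 14.2] ang 137.5 pawl -2.5
wrist knob_grip 0.96 2432 y,up [0.0282 0.086 ] size [91.9 32.6] ang 78.8 pawl
```

View pics/wrist_s.png

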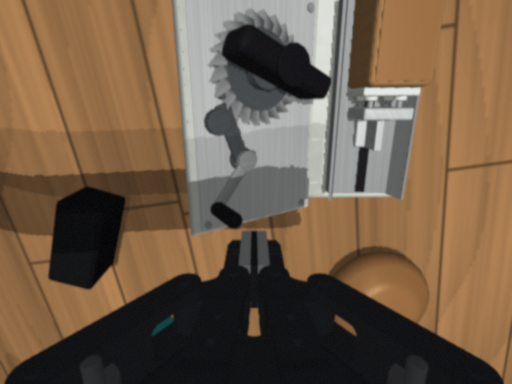

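Emit:
step_arm(increments=[[0.0,0.035,0.015,0,0],[0.0,0.035,0.015,0,0],[0.0,0.035,0.015,0,0],[0.0,0.035,0.015,0,0],[0.0,0.02,0.015,0,0],[0.0,0,0.015,0,0],[0.0,0,0,0,0],[0.0,0,0,0,0]])

```text
clock: 27.5
position: [0.6805, -0.0426, 0.2503]
ee_rot: [-0.532, -0.466, 0.532, -0.466]
ft_force: [-0.7, -0.2, 0.5]
grip_width: 0.0
```

```bash
python3 - <<'E'
from h import *
Ti=np.linalg.inv(T)
for c in("wrist","scene","top"):
    p=camera(c); S=cloud(p)@Ti[:3,:3].T+Ti[:3,3]
    if c=="wrist":
        save(p,"w9"); cv2.imwrite("pics/w9c.png",cv2.resize(p["color"][40:260,150:350,::-1],(545,600),interpolation=cv2.INTER_CUBIC))
    k=(abs(S[...,0]+.08)<.025)&(abs(S[...,1])<.14)
    for nm,z0,z1 in(("loaf",.108,.12),("mid",.07,.106)):
        kk=k&(S[...,2]>z0)&(S[...,2]<z1)
        print(c,nm,*[(round(float(b),3),int(v)) for v,b in zip(*np.histogram(S[...,1][kk],np.arange(-.12,.14,.004))) if v])
for r in regions_of(p,"jar")[:1]+regions_of(p,"cob")[:1]+regions_of(p,"syrup")[:1]:
    P=cloud(p)[r["region"]];print(np.nanmedian(P,0).round(3))
E
```

```text
wrist loaf (-0.076, 179) (-0.072, 216) (-0.068, 267) (-0.064, 213) (-0.06, 266) (-0.056, 210) (-0.052, 263) (-0.048, 208) (-0.044, 207) (-0.04, 235) (-0.036, 230) (-0.032, 208) (-0.028, 208) (-0.024, 205) (-0.02, 203) (-0.016, 200) (-0.012, 202) (-0.008, 200) (-0.004, 194) (0.0, 200) (0.004, 197) (0.008, 198) (0.012, 183) (0.016, 175) (0.02, 184) (0.024, 188) (0.028, 178) (0.032, 171) (0.036, 182) (0.04, 97)
wrist mid (-0.088, 60) (-0.084, 83) (-0.08, 259) (-0.076, 5) (0.044, 2) (0.048, 145) (0.052, 41) (0.056, 26) (0.06, 93) (0.064, 393) (0.068, 142) (0.072, 119) (0.08, 1) (0.084, 5)
scene loaf (-0.08, 16) (-0.076, 34) (-0.072, 20) (-0.068, 24) (-0.064, 26) (-0.06, 18) (-0.056, 26) (-0.052, 24) (-0.048, 19) (-0.044, 20) (-0.04, 23) (-0.036, 23) (-0.032, 20) (-0.028, 20) (-0.024, 24) (-0.02, 19) (-0.016, 25) (-0.012, 17) (-0.008, 23) (-0.004, 21) (0.0, 17) (0.004, 19) (0.008, 24) (0.012, 18) (0.016, 20) (0.02, 20) (0.024, 21) (0.028, 20) (0.032, 14) (0.036, 14) (0.04, 5)
scene mid (-0.092, 8) (-0.088, 57) (-0.084, 103) (-0.08, 30) (-0.076, 9) (0.056, 3) (0.06, 41) (0.064, 26) (0.068, 16) (0.072, 10) (0.088, 2) (0.092, 3) (0.096, 3) (0.1, 4) (0.104, 4)
top loaf (-0.084, 1) (-0.08, 8) (-0.076, 20) (-0.072, 22) (-0.068, 24) (-0.064, 24) (-0.06, 25) (-0.056, 23) (-0.052, 24) (-0.048, 23) (-0.044, 22) (-0.04, 24) (-0.036, 23) (-0.032, 24) (-0.028, 27) (-0.024, 21) (-0.02, 23) (-0.016, 23) (-0.012, 25) (-0.008, 24) (-0.004, 22) (0.0, 14) (0.004, 7) (0.008, 2)
top mid (-0.088, 10) (-0.084, 13) (-0.08, 9)
[0.461 0.331 0.113]
[ 0.673 -0.367  0.056]
[0.628 0.384 0.154]
```

View pics/w9c.png

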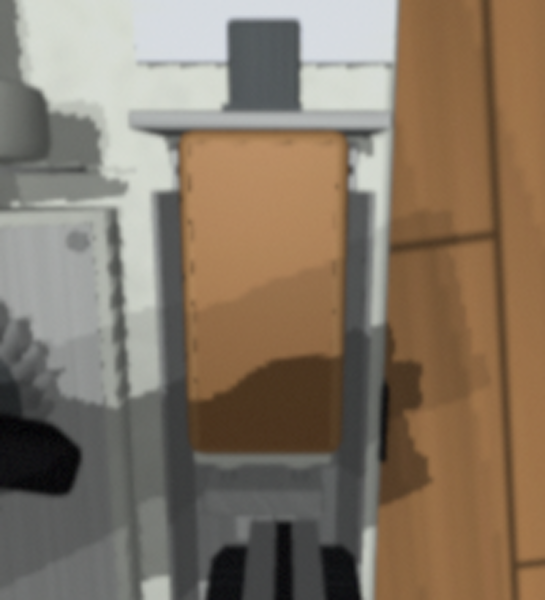

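```bash
python3 -c "
from h import *
print(ticket.hand_in())"
```

```text
the job is handed in; nothing more can be done
None
```

The small loaf is in the channel, held between the pusher and the stop plate by the pawl alone. I handed the job in at about 28 s. No verdict came back, so the checks below are my own measurements.

**What I did:**
1. I threw the pawl off while the pusher was still forward.
2. I wound the knob back about 55–60°, to roughly 138 mm free length.
3. I laid the square loaf lengthways in the channel.
4. I dropped the pawl back on the wheel and clicked the knob forward until the pad took the load.
5. I then backed the arm clear.

**Last checks:**
- **Loaf:** it lies flat with its top about 70 mm above the channel floor. It is centred within about 2 mm, straight, and its end is on the stop plate.
- **Pad:** it is pressed in about 10–11 mm of 22 mm, estimated from the gap between pad and carriage, the knob angle and the push force.
- **Pawl:** it is seated in the teeth, and the knob stayed at about 67° after I let go.
- **Jar, bottle and round loaf:** none of them moved by more than a millimetre or two.

**What went wrong or disagreed:**
- My first try at dropping the pawl back missed; the fingers most likely passed over the post. The second try, lower down, worked.
- The task says the slicer's front faces about world -y. The camera images showed it facing about world +x, away from the robot, and I worked from the images.
- One of my two methods for measuring the knob angle was unreliable: it read 79° from the wrist camera at the end. I relied on the other, which agreed to about 2° across three cameras.

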